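Hang the ring rack over the drying bar and half open the air

ROBOT

A 6-joint arm with a two-finger parallel gripper is mounted at the origin on the work surface. World frame = base frame: x ahead of the robot, y to its left, z up, the work surface at z = 0. Lengths are in m, angles in rad, forces in N, time in s.
With the tool pointing down it reaches from about 0.3 to 0.875 m from the base axis. Payload 6.4 kg.
Tool frame: the origin (TCP) lies midway between the tips of the shut fingers; the grasp point (between the pads) lies 19 mm behind it; z points along the fingers, y is the line along which they close (so a half turn about z gives the same grasp; the last joint's range is limited). The gripper opens to 85 mm and grips with 20 to 120 N. Pads are 22 mm wide; open, the fingers measure 114 mm over their backs; the gripper's body (76 mm by 85 mm) begins 54 mm behind the grasp point. The pads swing forward as they close: fully open they stand 13 mm farther back than shut.
Start: joints at [-1.434, 0.181, 1.607, -0, 1.354, -0.206], TCP at [0.193, -0.542, 0.231] pointing down, gripper open.
Joint ranges: [-2.99, 2.99], [-0.89, 2.07], [0.3, 2.58], [-1.14, 4.28], [0, 2.63], [-3.12, 3.12]. Speed limits (rad/s): [2.57, 2.57, 3.01, 3.14, 3.14, 3.14].

INTERFACE

Orientations are given as a unit quaternion [w, x, y, z].
In Python, from bench import status, camera, ctrl gives the robot as it stands. The module is installed in compiled form; this text tells all that it offers.
- The arm moves only by the shell command python3 -m handwheel 'ROWS'. ROWS is JSON, a list that holds one entry, the list of rows, each a list of 7 numbers: the opening, from -1 (shut) to 1 (fully open), then the shift along the tool's x, y, z in cm, then the turn, a rotation vector about the tool's x, y, z in degrees. A call has 1 to 10 rows; each row is the pose to reach, as a shift and turn from the pose commanded when the call began, along the tool's axes at that moment; what a row does not reach only later rows make up. A row lasts 1/8 s, in which the tool goes at most 62.5 mm and 10.7 degrees, less where a joint would pass 70% of its speed; a pose out of reach is approached as far as the arm can. A call with a gripper value outside its range is refused whole. The fingers move at their own pace and stop on an object; the grip force is fixed at half the most. Time passes only in rows, so rows that repeat a pose let the fingers close. It gives the time, the measured TCP pose, the force, the opening and the grip force at its end, in the units of the state.
- status.get_obs(): the state, without advancing time (a new reading comes with each control period).
- camera(name): name is "side" or "top"; returns a dict with "frame" (400x640x3 uint8, blue, green, red), "depth" (400x640 float32, m along the optical axis (not along the pixel's ray), 0 where there is no reading), "fx", "fy", "cx", "cy" (pixels), "extrinsics" (4x4, takes a point from camera to world coordinates). Camera axes: x right, y down, z forward; pixel columns grow to the right and rows downward; lengths in m; the calibration is good to about 2 mm. A picture is of the moment at which its call begins.
- ctrl.hand_in(): hands the job in; it is judged then, once.
The state is a dict: "time_s": time; "q": joint angles; "dq": joint speeds; "joint_efforts": joint torques, N m; "eef_pos": TCP position; "eef_rot": TCP orientation; "wrist_force": force on the tool from outside, world axes, zero at the start; "torque": the same for the moment, N m; "opening": opening from 0.0 (shut) to 1.0 (fully open); "grasp_force": force on a finger pad.
Only numpy, scipy, OpenCV 4.12 (cv2) and the standard library are available. Lean on these libraries where they do the work, as an engineer would, in place of code of your own. Each camera call takes 0.05 s, during which the arm holds its last target. There are 200 camera calls.

TASK

Pick up the saddle-shaped steel rack of finished rings and hang it astride the horizontal bar of the drying stand, one leg each side, hanging freely; set it down on the bar, do not drop it. Once it hangs there by itself, turn the lever of the stand's air valve to half open, 45 degrees, and leave everything else on the bench where it is.

Things in the scene. Friction and masses are not known exactly. Their poses are not given: they have to be found in the camera images.
- rack_grip (a point): centre of the rack's wooden grip, a plate 44 mm (x) by 14 mm (y) by 32 mm high (z). This point is 112 mm above the leg ends, 32 mm above the roof ridge's top, 36 mm above the underside of the ridge. With the rack hanging on the bar it is 45 mm above the bar's axis
- rack: loose ring rack, about 0.2 kg, standing upright: inverted U of 4 mm steel sheet, open below. Two flat legs 60 mm wide (along y), inner faces 50 mm apart (along x), joined by a shallow ridged roof (ridge along y) with the wooden grip above; small brass rings outside the legs reach 35 mm from the centre. Same after a half turn about z. Origin: centre, level with the leg ends
- bar_mid (a point): middle of the drying stand's bar: round steel bar, 16 mm in diameter, along this frame's y, axis 125 mm above the bench, 210 mm long, ending in 16 mm posts (tops 135 mm above the bench) at y = +-105 mm. z is up. The stand is fixed; its place and yaw vary. Below the bar: a drip tray 120 mm (x) by 180 mm (y), 20 mm high
- bar: the same bar of the drying stand; origin and axes as point bar_mid
- valve_axis (a point): point on the vertical axis of the stand's ball valve, at the lever's height, 72 mm above the bench, 210 mm from the bar's middle along the bar frame's -y. The valve sits on a low pipe along that y line; pipe and valve body reach 42 mm above the bench
- lever_grip (a point): grip point of the valve lever, 75 mm out from the valve axis, 72 mm above the bench. The grip is a black level handle 13 mm wide, 16 mm high, from 35 to 107 mm from the axis; this frame's -x points outward along the lever, z up. Free space below it down to the bench, except above the pipe near fully open
- lever (a joint): valve opening angle, rad: 0 closed (lever crosswise to the pipe, along the bar frame's -x, towards the robot), pi/4 half open, pi/2 fully open (along the pipe, bar frame's -y, away from the bar). Grows counter-clockwise seen from above. Starts closed or up to 0.25 open. Friction about 0.1 N m; stays where left
- block: round granite bench block, disc 84 mm across, 26 mm high; bystander, origin at the centre of its underside
- burr_stand: green plastic burr stand 70 x 100 x 30 mm with thin burrs standing up to 54 mm; bystander, origin at the centre of its underside
- pusher: bezel pusher lying flat, 18 mm square wooden handle and steel rod, about 123 mm long, long axis = its x; bystander, origin at the centre of its underside
- clamp: brass ring clamp lying flat, 135 mm long along its x, 34 mm wide, 23 mm high; bystander, origin at the centre of its underside
- jar: amber jar with steel lid, 60 mm across, 70 mm high; bystander, origin at the centre of its underside
- dish: small copper dish, 72 mm across, 20 mm high; bystander, origin at the centre of its underside
Things that resemble listed ones, but are neither listed nor needed, are in the scene too. Leave any blue or purple look-alike of the rack alone.

How it is judged:
On the way, in this order (a step that is already met when the one before it is completed fails the run):
1. the rack hangs astride the bar by itself, let go (contact force between rack and bar above 0.5 N and angle between rack_grip's own z axis and vertical below 0.4 rad and angle between the y axis of rack_grip and the y axis of bar_mid, either way round below 0.4 rad and y of rack_grip in the frame of bar_mid between -0.09 and 0.09 m and x of rack_grip in the frame of bar_mid between -0.03 and 0.03 m and z of rack_grip in the frame of bar_mid between 0.028 and 0.06 m and contact force between rack and the fingers below 0.1 N and linear speed of rack below 0.05 m/s), for 0.3 s.
2. the valve lever is at half open (value of joint lever between 0.576 and 0.995 rad), for 0.2 s.
At the end, for the whole second after the job is handed in: The rack hangs at rest on the bar, released, one leg each side: its grip centre 28 to 60 mm above the bar's axis, within 30 mm of it sideways and within 90 mm of the bar's middle, tilted less than 0.4 rad and squared to the bar within 0.4 rad. The valve lever rests at 45 degrees, plus or minus 12 (all of step 1 and all of step 2 and velocity of joint lever below 0.05 rad/s); the robot touches nothing.
It fails at once if the rack is dropped (falls freely faster than 0.6 m/s) (linear speed of rack above 0.6 m/s and contact force between rack and the fingers below 0.1 N).
It fails at once if a bystander on the bench is shifted by more than 40 mm (distance of any of block, burr_stand, pusher, clamp, jar, dish from where it was at the start of the episode above 0.04 m).
It also fails if it takes over 58 s, if anything falls off the work surface, if the arm or the gripper's body presses on something with over 40 N, if the wrist force passes 120 N, or if a joint passes its speed limit or range.

## Working session

There is one attempt and no reset: what is moved stays moved. The work goes in short steps, Python scripts to look and compute and a shell command to move; the robot and the scene stay as the last step left them, time stands still between calls to the robot, and variables do not carry over. Pictures are saved under pics/ and viewed, at most 10 in all, crops included, and the job is handed in when it is done.

```bash
mkdir -p pics; cat > h.py <<'E'
import numpy as np, cv2
from bench import status, camera, ctrl
from scipy.spatial.transform import Rotation as R
def grab(n,save=None):
    c=camera(n)
    if save:
        cv2.imwrite(f'pics/{save}.png',c['frame']); np.savez(f'pics/{save}.npz',**c)
    return c
def load(s): return dict(np.load(f'pics/{s}.npz'))
def pt(c,u,v,r=1):
    d=c['depth'][v-r:v+r+1,u-r:u+r+1]; d=np.median(d[d>0])
    p=np.array([(u-c['cx'])/c['fx']*d,(v-c['cy'])/c['fy']*d,d,1]); return (c['extrinsics']@p)[:3]
def cloud(c):
    v,u=np.mgrid[:400,:640]; d=c['depth']
    P=np.stack([(u-c['cx'])/c['fx']*d,(v-c['cy'])/c['fy']*d,d,np.ones_like(d)],-1)
    W=(P@c['extrinsics'].T)[...,:3]; W[d<=0]=np.nan; return W
def rot():
    o=status.get_obs(); q=o['eef_rot']; return np.array(o['eef_pos']),R.from_quat([q[1],q[2],q[3],q[0]])
E
python3 - <<'E'
from h import *
for n in('top','side'):
    c=grab(n,n+'0'); print(n,c['extrinsics'].round(3).tolist(),c['fx'])
p,r=rot();print(p,r.as_matrix().round(3))
print(status.get_obs())
E
```

```text
top [[-0.013, -0.998, 0.061, 0.489], [-1.0, 0.013, 0.003, 0.074], [-0.004, -0.061, -0.998, 1.074], [0.0, 0.0, 0.0, 1.0]] 362.31551999827195
side [[1.0, 0.004, 0.001, 0.537], [0.003, -0.761, 0.649, -0.648], [0.003, -0.649, -0.761, 0.956], [0.0, 0.0, 0.0, 1.0]] 449.9174093227284
[ 0.19323015 -0.54104285  0.23050537] [[ 0.942  0.336 -0.   ]
 [ 0.336 -0.942  0.002]
 [ 0.    -0.002 -1.   ]]
{'time_s': 0.1, 'q': array([-1.43430023e+00,  1.81444108e-01,  1.60786999e+00,  3.77549854e-05,
        1.35384509e+00, -2.06329208e-01]), 'dq': array([ 0.00021503, -0.00345842, -0.00205753,  0.00059927,  0.00119461,
       -0.00166015]), 'joint_efforts': array([ 1.06381433e-04, -4.45881021e+01, -3.52239490e+01, -2.73509304e-04,
        4.18674666e-03,  4.63206766e-05]), 'eef_pos': array([ 0.19323015, -0.54104285,  0.23050537]), 'eef_rot': array([-7.82144829e-04,  9.85345181e-01,  1.70570397e-01,  4.57639321e-05]), 'wrist_force': array([0.00217362, 0.06889152, 0.00922106]), 'torque': array([-0.00084353, -0.0600192 , -0.01239569]), 'grasp_force': 0.0, 'opening': 1.0023824537068662}
```

View pics/top0.png

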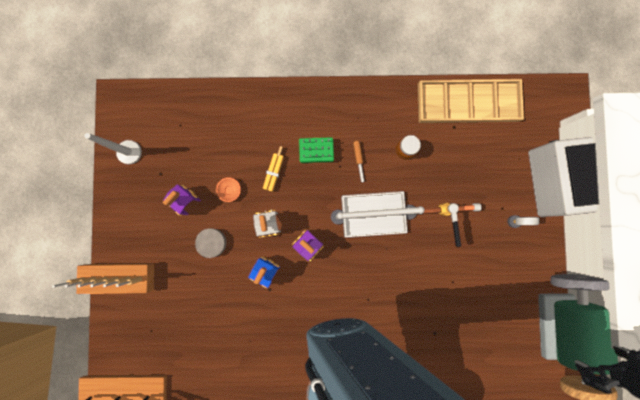

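View pics/side0.png

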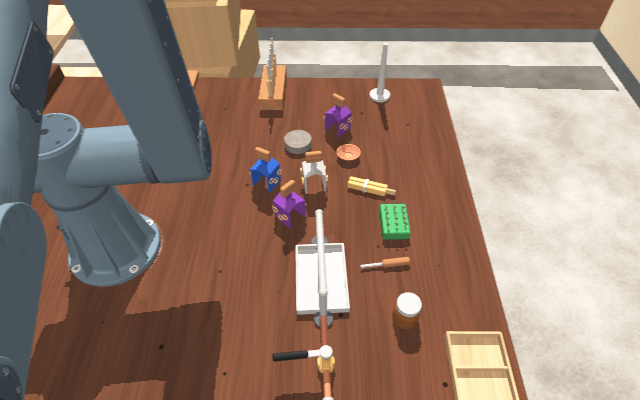

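The steel rack is at top (266,223) and side (314,175), with a purple look-alike close by at top (308,245). The bar runs top (337,216) to (418,211), and the lever is black at top (457,230). Next I measure them.

```bash
python3 - <<'E'
from h import *
t=load('top0');s=load('side0')
a=cv2.resize(t['frame'][195:285,235:325],None,fx=6,fy=6,interpolation=cv2.INTER_CUBIC)
b=cv2.resize(s['frame'][135:235,235:345],None,fx=5,fy=5,interpolation=cv2.INTER_CUBIC)
h=np.zeros((545,260,3),np.uint8)
a=cv2.resize(a,(400,400));b=cv2.resize(b,(400,364))
im=np.zeros((400,800,3),np.uint8);im[:,:400]=a;im[:364,400:]=b;cv2.imwrite('pics/crop1.png',im)
for nm,c,(u0,u1,v0,v1) in(('top',t,(240,290,200,245)),('side',s,(295,335,145,195))):
    W=cloud(c)[v0:v1,u0:u1].reshape(-1,3); 
    m=(W[:,2]>.1)&(W[:,2]<.14);Q=W[m];print(nm,'rack grip',len(Q),Q.mean(0).round(4),Q.min(0).round(3),Q.max(0).round(3))
    if len(Q)>5:
        e=np.linalg.svd(Q[:,:2]-Q[:,:2].mean(0))[2][0];print(' dir',np.degrees(np.arctan2(e[1],e[0])))
        print(cv2.minAreaRect((Q[:,:2]*1000).astype(np.float32)))
    for lo,hi in((.06,.085),(.085,.1)):
        m=(W[:,2]>lo)&(W[:,2]<hi);Q=W[m];print('  ',lo,len(Q),Q.mean(0).round(4),cv2.minAreaRect((Q[:,:2]*1000).astype(np.float32)) if len(Q) else 0)
# bar
for nm,c,(u0,u1,v0,v1) in(('top',t,(325,430,200,230)),('side',s,(300,340,205,335))):
    W=cloud(c)[v0:v1,u0:u1].reshape(-1,3);Q=W[(W[:,2]>.122)&(W[:,2]<.145)]
    print(nm,'bar',len(Q),Q.mean(0).round(4),cv2.minAreaRect((Q[:,:2]*1000).astype(np.float32)))
    vx=cv2.fitLine((Q[:,:2]).astype(np.float32),cv2.DIST_HUBER,0,.01,.01).ravel();print(vx,np.degrees(np.arctan2(vx[1],vx[0])))
for nm,c,(u0,u1,v0,v1) in(('top',t,(435,480,195,255)),('side',s,(265,340,340,370))):
    W=cloud(c)[v0:v1,u0:u1].reshape(-1,3);f=c['frame'][v0:v1,u0:u1].reshape(-1,3).max(1)
    Q=W[(W[:,2]>.06)&(W[:,2]<.1)&(f<70)]
    print(nm,'lever',len(Q),Q.mean(0).round(4),cv2.minAreaRect((Q[:,:2]*1000).astype(np.float32)))
    vx=cv2.fitLine((Q[:,:2]).astype(np.float32),cv2.DIST_HUBER,0,.01,.01).ravel();print(vx,np.degrees(np.arctan2(vx[1],vx[0])))
E
```

```text
top rack grip 113 [0.5001 0.2196 0.1243] [0.479 0.212 0.1  ] [0.522 0.231 0.132]
 dir -170.17826926214892
((500.0848083496094, 220.98336791992188), (43.6501350402832, 14.428363800048828), 9.184946060180664)
   0.06 348 [0.4995 0.2189 0.0733] ((500.07525634765625, 221.2461395263672), (58.2864990234375, 60.269866943359375), 8.829665184020996)
   0.085 0 [nan nan nan] 0
side rack grip 161 [0.5019 0.2125 0.1161] [0.459 0.114 0.1  ] [0.524 0.229 0.128]
 dir -121.14050112799951
((479.0420227050781, 178.76678466796875), (131.82240295410156, 35.46651840209961), 58.21444320678711)
   0.06 289 [0.5031 0.2129 0.0697] ((499.5589294433594, 189.35211181640625), (136.08633422851562, 68.37260437011719), 81.93025207519531)
   0.085 30 [0.5021 0.2131 0.0946] ((477.74761962890625, 174.7144775390625), (122.72831726074219, 31.695903778076172), 57.8814697265625)
top bar 536 [ 0.5232 -0.0865  0.1314] ((523.4625244140625, -87.50873565673828), (16.87346649169922, 227.56629943847656), 2.9198713302612305)
[ 0.05395386 -0.99854344  0.52323276 -0.08654834] -86.907166
side bar 620 [ 0.5277 -0.0981  0.1287] ((527.2839965820312, -88.2918701171875), (17.06134796142578, 227.29437255859375), 2.7939040660858154)
[ 0.05530641 -0.9984694   0.52766275 -0.09810192] -86.82955
top lever 121 [ 0.4636 -0.3021  0.0782] ((463.9625549316406, -302.97137451171875), (66.0484390258789, 11.491063117980957), 5.974575519561768)
[ 0.99440926  0.10559456  0.4636149  -0.3020874 ] 6.0614223
side lever 209 [ 0.4672 -0.3078  0.0752] ((467.3374328613281, -305.5741271972656), (68.15950775146484, 12.514236450195312), 5.334513187408447)
[ 0.9951848   0.09801677  0.4615494  -0.3093056 ] 5.6249785<stdin>:15: RuntimeWarning: Mean of empty slice.
  ret = um.true_divide(
```

View pics/crop1.png

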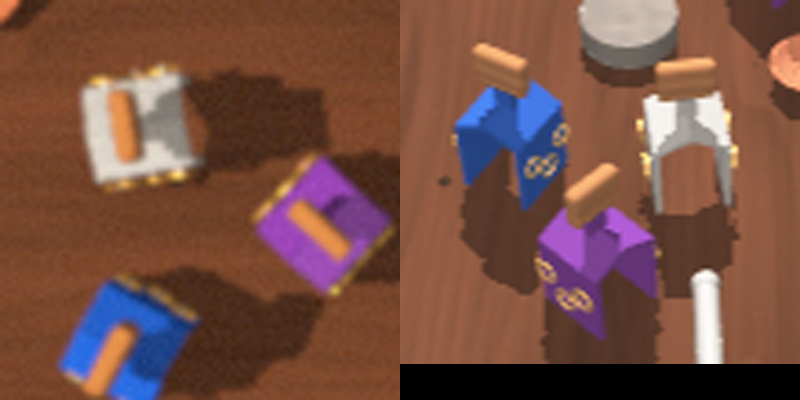

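The top and side measurements agree to within a few mm:

| Item | World position (m) | Orientation |
|---|---|---|
| Rack grip | (0.500, 0.221), top about 0.13 high | yaw 9° |
| Bar middle | (0.525, -0.088) | stand yaw 3.1° |
| Valve axis | (0.537, -0.297) | lever about 0.05 rad open |

I move above the rack now.

```bash
python3 -m handwheel '[[[1,3.5,-4,0,0,0,1],[1,7,-8,0,0,0,2],[1,10.5,-12,0,0,0,3],[1,14,-16,0,0,0,4],[1,17.5,-20,0,0,0,5],[1,21,-24,0,0,0,6],[1,24.5,-28,0,0,0,7],[1,28,-32,0,0,0,8],[1,31.5,-36,0,0,0,9],[1,35,-40,0,0,0,10.6]]]'
python3 - <<'E'
from h import *
p,r=rot();print(p,r.as_matrix().round(3)); print('delta tool cm',r.inv().apply(np.array([.5005,.221,.18])-p)*100, 'turn z', np.degrees((r.inv()*R.from_matrix(np.array([[np.cos(.159),np.sin(.159),0],[np.sin(.159),-np.cos(.159),0],[0,0,-1]]))).as_rotvec()))
E
```

```text
time_s: 1.35
eef_pos: [0.3887, -0.0454, 0.2313]
eef_rot: [0.0, 0.997, 0.078, 0.0]
wrist_force: [0.9, -1.0, -0.2]
opening: 0.998
grasp_force: 0.0
[ 0.38870127 -0.04543953  0.23128737] [[ 0.988  0.156  0.   ]
 [ 0.156 -0.988 -0.   ]
 [ 0.     0.    -1.   ]]
delta tool cm [ 15.20250719 -24.57203384   5.12763803] turn z [ 0.01769446 -0.02439271 -0.12302026]
```

```bash
python3 -m handwheel '[[[1,2.5,-4.1,0,0,0,0],[1,5,-8.2,0,0,0,0],[1,7.6,-12.3,0,0,0,0],[1,10.1,-16.4,0,0,0,0],[1,12.7,-20.5,0,0,0,0],[1,15,-24,2,0,0,0],[1,15.2,-24.5,4,0,0,0],[1,15.2,-24.5,4,0,0,0]]]'
python3 - <<'E'
from h import *
p,r=rot();print(p, 'delta tool cm',r.inv().apply(np.array([.5005,.221,.095])-p)*100)
c=grab('side','side1');t=grab('top','top1')
cv2.imwrite('pics/crop2.png',cv2.resize(c['frame'][80:230,220:400],None,fx=4,fy=4,interpolation=cv2.INTER_CUBIC))
E
```

```text
time_s: 2.35
eef_pos: [0.4984, 0.2189, 0.189]
eef_rot: [0.0, 0.997, 0.079, -0.002]
wrist_force: [0.2, -0.3, -0.5]
opening: 0.999
grasp_force: 0.0
[0.49837596 0.21892517 0.1889981 ] delta tool cm [ 0.28959437 -0.17321444  9.3984429 ]
```

View pics/crop2.png

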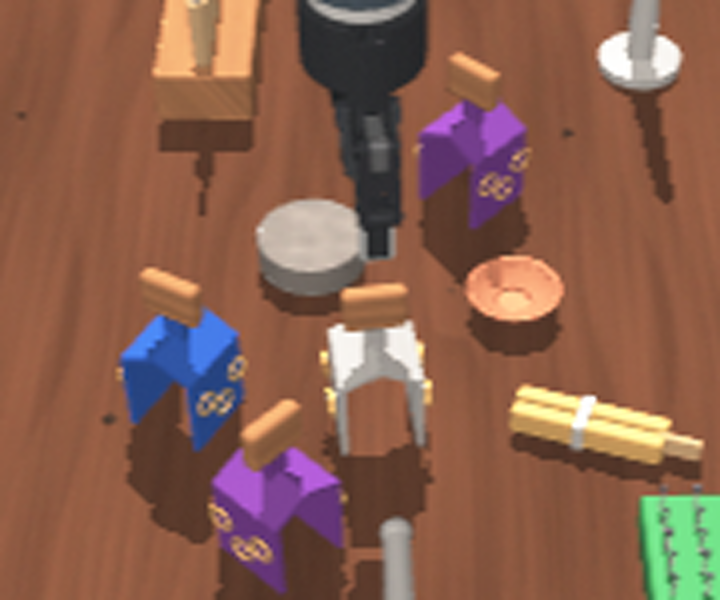

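The gripper, with its finger tip at crop (378,245), is lined up over the steel rack's grip at (374,305), and the fingers are clear of the purple rack. I descend and close.

```bash
python3 -m handwheel '[[[1,0.2,-0.2,3,0,0,0],[1,0.2,-0.2,6,0,0,0],[1,0.2,-0.2,8,0,0,0],[1,0.2,-0.2,9.3,0,0,0],[1,0.2,-0.2,9.3,0,0,0],[-1,0.2,-0.2,9.3,0,0,0],[-1,0.2,-0.2,9.3,0,0,0],[-1,0.2,-0.2,9.3,0,0,0],[-1,0.2,-0.2,9.3,0,0,0],[-1,0.2,-0.2,9.3,0,0,0]]]'; python3 -c "
from h import *
p,r=rot();print(p,r.as_matrix().round(3))"
```

```text
time_s: 3.7
eef_pos: [0.5019, 0.2211, 0.0986]
eef_rot: [-0.0, 0.997, 0.079, 0.0]
wrist_force: [-0.2, 1.0, 2.6]
opening: 0.154
grasp_force: 59.6
[0.50192199 0.22112771 0.09863159] [[ 0.988  0.157  0.   ]
 [ 0.157 -0.988  0.   ]
 [ 0.    -0.    -1.   ]]
```

Grasped: opening 0.154 is about 13 mm on the 14 mm plate, with 60 N. Lifting 18 cm.

```bash
python3 -m handwheel '[[[-1,0,0,-1,0,0,0],[-1,0,0,-3,0,0,0],[-1,0,0,-5.5,0,0,0],[-1,0,0,-8.5,0,0,0],[-1,0,0,-11.5,0,0,0],[-1,0,0,-14.5,0,0,0],[-1,0,0,-16.5,0,0,0],[-1,0,0,-18,0,0,0],[-1,0,0,-18,0,0,0],[-1,0,0,-18,0,0,0]]]'
python3 - <<'E'
from h import *
p,r=rot();print(p)
a=np.radians(3.1)
T=np.array([.526,-.088,p[2]])
print('delta tool cm',r.inv().apply(T-p)*100, 'turn',np.degrees((r.inv()*R.from_matrix(np.array([[np.cos(a),np.sin(a),0],[np.sin(a),-np.cos(a),0],[0,0,-1]]))).as_rotvec()))
c=grab('side','side2')
W=cloud(c);cv2.imwrite('pics/crop3.png',cv2.resize(c['frame'][60:240,220:400],None,fx=3,fy=3,interpolation=cv2.INTER_CUBIC))
E
```

```text
time_s: 4.95
eef_pos: [0.5012, 0.2208, 0.2772]
eef_rot: [0.0, 0.997, 0.079, -0.001]
wrist_force: [-0.3, -0.7, -3.2]
opening: 0.152
grasp_force: 58.9
[0.50115775 0.22080751 0.27718554]
delta tool cm [-2.39912275e+00  3.08874780e+01  7.50740735e-03] turn [0.01116047 0.10648664 5.9407245 ]
```

View pics/crop3.png

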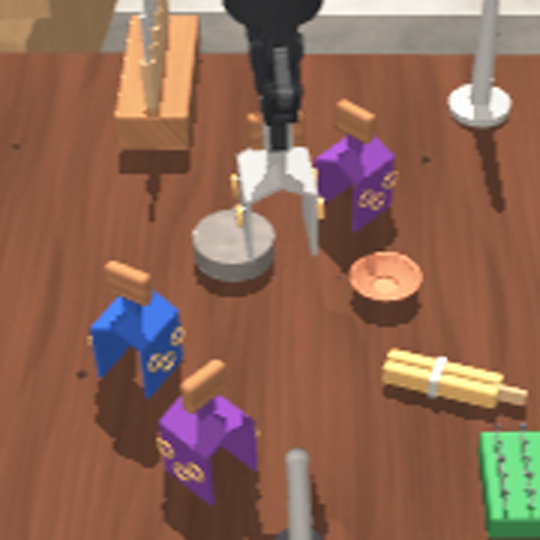

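The rack hangs upright in the gripper, legs at crop (248,255) and (313,250), and weighs about 3 N. I carry it over the bar.

```bash
python3 -m handwheel '[[[-1,-0.2,2,0,0,0,0.5],[-1,-0.5,6,0,0,0,1],[-1,-0.8,10.5,0,0,0,2],[-1,-1.2,15,0,0,0,3],[-1,-1.5,19.5,0,0,0,4],[-1,-1.9,24,0,0,0,5],[-1,-2.2,28,0,0,0,6],[-1,-2.4,30,0,0,0,6],[-1,-2.4,30.9,0,0,0,6],[-1,-2.4,30.9,0,0,0,6]]]'
python3 - <<'E'
from h import *
p,r=rot();print(p,r.as_matrix().round(3))
c=grab('side','side3');t=grab('top','top3')
cv2.imwrite('pics/crop4.png',cv2.resize(c['frame'][100:340,240:400],None,fx=2.5,fy=2.5,interpolation=cv2.INTER_CUBIC))
E
```

```text
time_s: 6.25
eef_pos: [0.5265, -0.0875, 0.2779]
eef_rot: [-0.0, 1.0, 0.027, -0.0]
wrist_force: [-0.6, 1.1, -2.6]
opening: 0.153
grasp_force: 59.1
[ 0.52654377 -0.08753175  0.27790411] [[ 0.999  0.053 -0.001]
 [ 0.053 -0.999  0.001]
 [-0.001 -0.001 -1.   ]]
```

View pics/crop4.png

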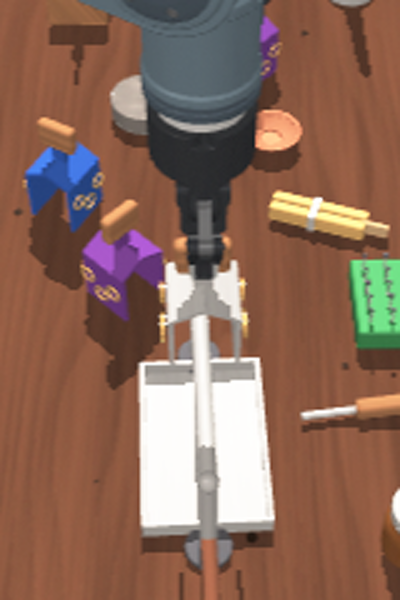

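The legs, at crop (172,355) and (236,355), straddle the bar at (203,380) evenly. Lowering to about 1 cm above contact.

```bash
python3 -m handwheel '[[[-1,0,0,2,0,0,0],[-1,0,0,4,0,0,0],[-1,0,0,6,0,0,0],[-1,0,0,8,0,0,0],[-1,0,0,9.5,0,0,0],[-1,0,0,10.5,0,0,0],[-1,0,0,11.2,0,0,0],[-1,0,0,11.2,0,0,0]]]'
python3 -m handwheel '[[[-1,0,0,0.2,0,0,0],[-1,0,0,0.4,0,0,0],[-1,0,0,0.6,0,0,0],[-1,0,0,0.7,0,0,0],[-1,0,0,0.7,0,0,0]]]'
```

```text
time_s: 7.35
eef_pos: [0.5265, -0.0879, 0.1661]
eef_rot: [-0.0, 1.0, 0.027, -0.0]
wrist_force: [-0.1, 0.6, -3.1]
opening: 0.153
grasp_force: 59.1
time_s: 7.98
eef_pos: [0.5266, -0.088, 0.1592]
eef_rot: [-0.0, 1.0, 0.027, -0.0]
wrist_force: [0.1, -0.9, -3.0]
opening: 0.154
grasp_force: 59.1
```

```bash
python3 -m handwheel '[[[-1,0,0,0.1,0,0,0],[-1,0,0,0.2,0,0,0],[-1,0,0,0.2,0,0,0]]]'
python3 -m handwheel '[[[-1,0,0,0.1,0,0,0],[-1,0,0,0.1,0,0,0]]]'
```

```text
time_s: 8.35
eef_pos: [0.5265, -0.088, 0.1572]
eef_rot: [-0.0, 1.0, 0.027, -0.0]
wrist_force: [0.2, 0.1, -2.5]
opening: 0.152
grasp_force: 59.1
time_s: 8.6
eef_pos: [0.5268, -0.088, 0.1569]
eef_rot: [0.0, 1.0, 0.027, 0.0]
wrist_force: [-2.2, 1.1, 4.1]
opening: 0.158
grasp_force: 60.2
```

The wrist force changed by about 7 N upward, so the rack is resting on the bar. I release gently.

```bash
python3 -m handwheel '[[[-0.6,0,0,0,0,0,0],[-0.5,0,0,0,0,0,0],[-0.4,0,0,0,0,0,0],[-0.2,0,0,0,0,0,0],[0.1,0,0,0,0,0,0],[0.1,0,0,0,0,0,0]]]'
python3 - <<'E'
from h import *
c=grab('side','side4')
cv2.imwrite('pics/crop5.png',cv2.resize(c['frame'][150:300,250:400],None,fx=3.5,fy=3.5,interpolation=cv2.INTER_CUBIC))
E
```

```text
time_s: 9.35
eef_pos: [0.5266, -0.088, 0.1563]
eef_rot: [0.0, 1.0, 0.027, 0.0]
wrist_force: [0.6, -0.4, 0.9]
opening: 0.549
grasp_force: 0.0
```

View pics/crop5.png

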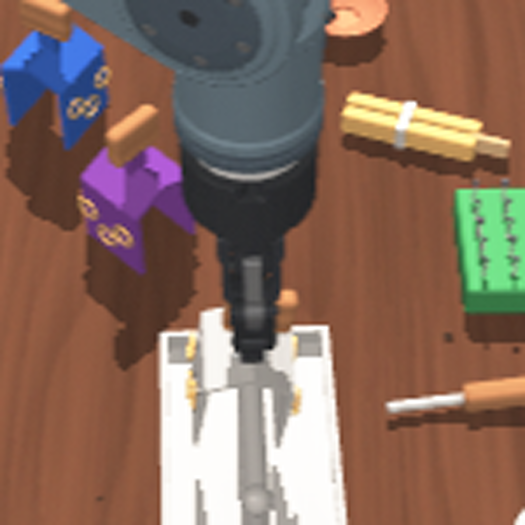

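The rack hangs level astride the bar and the fingers are off its grip. Backing straight up.

```bash
python3 -m handwheel '[[[0.1,0,0,-0.5,0,0,0],[0.1,0,0,-1.5,0,0,0],[0.1,0,0,-3,0,0,0],[0.1,0,0,-5,0,0,0],[0.1,0,0,-8,0,0,0],[0.1,0,0,-11,0,0,0],[0.1,0,0,-11,0,0,0]]]'
python3 - <<'E'
from h import *
p,r=rot();print(p,status.get_obs()['q'].round(2))
v=np.array([.537,-.2975]);a=np.radians(5.8)
g=v-.078*np.array([np.cos(a),np.sin(a)]);print(g)
T=np.r_[g,.20];print('delta',r.inv().apply(T-p)*100,'turn',np.degrees((r.inv()*R.from_matrix(np.array([[np.cos(a),np.sin(a),0],[np.sin(a),-np.cos(a),0],[0,0,-1]]))).as_rotvec()))
E
```

```text
time_s: 10.28
eef_pos: [0.5283, -0.0886, 0.2703]
eef_rot: [0.001, 1.0, 0.027, 0.003]
wrist_force: [1.2, -0.1, -0.5]
opening: 0.551
grasp_force: 0.0
[ 0.52834904 -0.08864394  0.27026291] [-0.39  0.06  1.67  0.    1.41  1.13]
[ 0.4593993  -0.30538239]
delta [-8.08140683 21.25598069  7.03840325] turn [ 0.17758154 -0.35563261 -2.75312681]
```

```bash
python3 -m handwheel '[[[0.1,-1.6,4.2,0,0,0,-0.5],[0.1,-3.2,8.5,0,0,0,-1],[0.1,-4.8,13,0,0,0,-2],[0.1,-6.4,17.4,1,0,0,-2.7],[0.1,-7.9,21.2,4,0,0,-2.7],[0.1,-7.9,21.2,8,0,0,-2.7],[0.1,-7.9,21.2,12,0,0,-2.7],[0.1,-7.9,21.2,13,0,0,-2.7],[0.1,-7.9,21.2,13,0,0,-2.7]]]'
python3 - <<'E'
from h import *
p,r=rot();print(p,r.as_matrix().round(3))
c=grab('side','side5');t=grab('top','top5')
a=cv2.resize(c['frame'][200:400,230:390],None,fx=3,fy=3,interpolation=cv2.INTER_CUBIC)
cv2.imwrite('pics/crop6.png',a)
W=cloud(t)[190:235,330:425].reshape(-1,3);Q=W[(W[:,2]>.16)&(W[:,2]<.2)];print('grip top view',len(Q),Q.mean(0),cv2.minAreaRect((Q[:,:2]*1000).astype(np.float32)))
E
```

```text
time_s: 11.4
eef_pos: [0.4588, -0.3036, 0.1362]
eef_rot: [-0.0, 0.999, 0.05, -0.0]
wrist_force: [0.2, -0.6, 1.0]
opening: 0.552
grasp_force: 0.0
[ 0.45883226 -0.30358239  0.1361507 ] [[ 0.995  0.1   -0.001]
 [ 0.1   -0.995  0.001]
 [-0.001 -0.001 -1.   ]]
grip top view 127 [ 0.53023469 -0.08630283  0.18160639] ((530.3441162109375, -88.03739929199219), (44.53221130371094, 14.38113784790039), 2.827681541442871)
```

View pics/crop6.png

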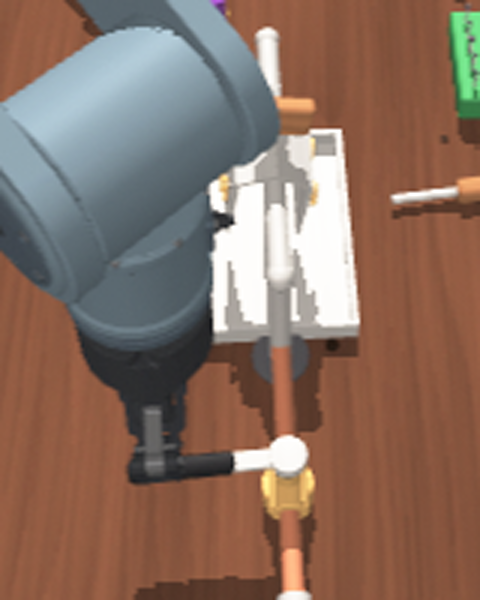

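The rack hangs by itself, grip at (0.530, -0.088), squared to the bar within a degree. The lever handle spans crop (135–230, 465), directly below the fingers at (152,450). I descend and grip it.

```bash
python3 -m handwheel '[[[0.1,0,0.15,3,0,0,0],[0.1,0,0.15,5.5,0,0,0],[0.1,0,0.15,7.5,0,0,0],[0.1,0,0.15,8.2,0,0,0],[0.1,0,0.15,8.2,0,0,0]]]'
python3 -m handwheel '[[[-1,0,0,0,0,0,0],[-1,0,0,0,0,0,0],[-1,0,0,0,0,0,0],[-1,0,0,0,0,0,0]]]'
python3 - <<'E'
from h import *
p,r=rot();print(p)
v=np.array([.537,-.2975]);d=v-p[:2];a=np.arctan2(d[1],d[0]);L=np.linalg.norm(d);print(np.degrees(a),L)
yaw=np.arctan2(*r.as_matrix()[1::-1,0]);print('yaw',np.degrees(yaw))
v=p[:2]+L*np.array([np.cos(yaw),np.sin(yaw)]);print('v',v)
end=48.1
for k in range(1,9):
    th=yaw+(np.radians(end)-yaw)*k/8
    T=np.r_[v-L*np.array([np.cos(th),np.sin(th)]),p[2]]
    print(k,(r.inv().apply(T-p)*100).round(1), round(-np.degrees(th-yaw),1))
E
```

```text
time_s: 12.12
eef_pos: [0.4597, -0.3058, 0.0552]
eef_rot: [0.0, 0.999, 0.05, 0.0]
wrist_force: [0.2, 0.2, 0.2]
opening: 0.55
grasp_force: 0.0
time_s: 12.62
eef_pos: [0.4596, -0.3056, 0.0555]
eef_rot: [0.0, 0.999, 0.05, 0.0]
wrist_force: [-0.1, 1.6, 4.5]
opening: 0.144
grasp_force: 59.2
[ 0.45964697 -0.30557795  0.05545536]
5.961772373888533 0.07777367592508033
yaw 5.780719063316697
v [ 0.53702514 -0.29774447]
1 [0.  0.7 0. ] -5.3
2 [0.1 1.4 0. ] -10.6
3 [0.3 2.1 0. ] -15.9
4 [0.5 2.8 0. ] -21.2
5 [0.8 3.5 0. ] -26.4
6 [1.2 4.1 0. ] -31.7
7 [1.6 4.7 0. ] -37.0
8 [2.  5.2 0. ] -42.3
```

The handle is gripped (13 mm, 59 N). I turn along the arc in two halves and check the force.

```bash
python3 -m handwheel '[[[-1,0,0.4,0,0,0,-2.6],[-1,0,0.7,0,0,0,-5.3],[-1,0.1,1.1,0,0,0,-8],[-1,0.1,1.4,0,0,0,-10.6],[-1,0.2,1.8,0,0,0,-13.2],[-1,0.3,2.1,0,0,0,-15.9],[-1,0.4,2.5,0,0,0,-18.5],[-1,0.5,2.8,0,0,0,-21.2],[-1,0.5,2.8,0,0,0,-21.2]]]'
python3 - <<'E'
from h import *
p,r=rot();L=.0778
yaw=np.arctan2(*r.as_matrix()[1::-1,0]);print('yaw',np.degrees(yaw))
v=np.array([.537,-.2977]);th0=np.arctan2(*(v-p[:2])[::-1]);print('dir',np.degrees(th0),np.linalg.norm(v-p[:2]))
for k in range(1,5):
    th=yaw+(np.radians(48.1)-yaw)*k/4
    T=np.r_[v-L*np.array([np.cos(th),np.sin(th)]),p[2]]
    print(k,(r.inv().apply(T-p)*100).round(2), round(-np.degrees(th-yaw),1))
E
```

```text
time_s: 13.75
eef_pos: [0.468, -0.333, 0.0555]
eef_rot: [0.001, 0.973, 0.233, 0.001]
wrist_force: [3.1, 3.6, 5.8]
opening: 0.14
grasp_force: 59.3
yaw 26.932151120998217
dir 27.105664435319433 0.07753812763871176
1 [0.01 0.69 0.  ] -5.3
2 [0.11 1.41 0.  ] -10.6
3 [0.27 2.1  0.  ] -15.9
4 [0.5  2.79 0.01] -21.2
```

Forces are small and the pose is on the arc. Finishing the second half, then releasing by opening partway.

```bash
python3 -m handwheel '[[[-1,0,0.4,0,0,0,-2.6],[-1,0,0.7,0,0,0,-5.3],[-1,0.1,1.1,0,0,0,-8],[-1,0.1,1.4,0,0,0,-10.6],[-1,0.2,1.8,0,0,0,-13.2],[-1,0.3,2.1,0,0,0,-15.9],[-1,0.4,2.5,0,0,0,-18.5],[-1,0.5,2.8,0,0,0,-21.2],[-1,0.5,2.8,0,0,0,-21.2],[-1,0.5,2.8,0,0,0,-21.2]]]'
python3 -m handwheel '[[[-0.4,0,0,0,0,0,0],[-0.2,0,0,0,0,0,0],[0,0,0,0,0,0,0],[0,0,0,0,0,0,0]]]'
python3 -m handwheel '[[[0,0,0,-1,0,0,0],[0,0,0,-4,0,0,0],[0,0,0,-8,0,0,0],[0,0,0,-13,0,0,0],[0,0,0,-18,0,0,0],[0,-5,0,-20,0,0,0],[0,-10,0,-20,0,0,0],[0,-10,0,-20,0,0,0]]]'
python3 - <<'E'
from h import *
c=grab('side','side6');t=grab('top','top6')
a=cv2.resize(c['frame'][200:400,230:390],None,fx=3,fy=3,interpolation=cv2.INTER_CUBIC);b=cv2.resize(t['frame'][185:275,325:495],(320,170),interpolation=cv2.INTER_CUBIC)
im=np.zeros((600,800,3),np.uint8);im[:,:480]=a;im[:170,480:]=b;cv2.imwrite('pics/crop7.png',im)
for nm,c,(u0,u1,v0,v1) in(('top',t,(435,500,195,255)),('side',c,(265,340,340,399))):
    W=cloud(c)[v0:v1,u0:u1].reshape(-1,3);f=c['frame'][v0:v1,u0:u1].reshape(-1,3).max(1)
    Q=W[(W[:,2]>.06)&(W[:,2]<.09)&(f<70)];
    if len(Q)<5: continue
    vx=cv2.fitLine((Q[:,:2]).astype(np.float32),cv2.DIST_HUBER,0,.01,.01).ravel();print(nm,len(Q),Q.mean(0),np.degrees(np.arctan2(vx[1],vx[0])))
W=cloud(t)[190:235,330:425].reshape(-1,3);Q=W[(W[:,2]>.16)&(W[:,2]<.2)];print('grip',len(Q),Q.mean(0),cv2.minAreaRect((Q[:,:2]*1000).astype(np.float32)) if len(Q) else '')
E
```

```text
time_s: 15.0
eef_pos: [0.4855, -0.3555, 0.0555]
eef_rot: [0.001, 0.913, 0.407, 0.001]
wrist_force: [4.6, 3.4, 5.7]
opening: 0.141
grasp_force: 59.2
time_s: 15.5
eef_pos: [0.4838, -0.3554, 0.054]
eef_rot: [-0.0, 0.913, 0.408, -0.0]
wrist_force: [-0.2, 0.5, 0.0]
opening: 0.501
grasp_force: 0.0
time_s: 16.5
eef_pos: [0.4152, -0.4325, 0.2555]
eef_rot: [0.001, 0.914, 0.406, -0.0]
wrist_force: [-0.1, -0.1, 0.3]
opening: 0.504
grasp_force: 0.0
top 113 [ 0.48676635 -0.34889499  0.07878545] 49.017452
side 254 [ 0.49041908 -0.3532931   0.07639283] 47.90812
grip 127 [ 0.53038961 -0.08618837  0.18117454] ((530.3458862304688, -88.03288269042969), (44.643829345703125, 14.492513656616211), 3.882697582244873)
```

View pics/crop7.png

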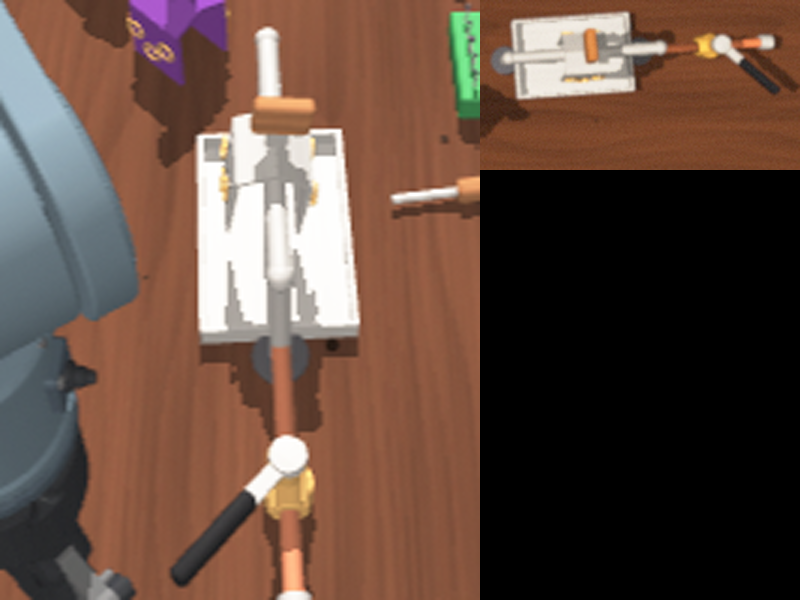

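The lever line is at 48–49° in the world, about 45° from closed. The rack hangs level astride the bar, grip at crop (284,115), and the arm is clear. Handing in.

```bash
python3 -c "
from h import *
print(ctrl.hand_in())"
```

```text
the job is handed in; nothing more can be done
None
```

The steel rack hangs level astride the bar, let go, and the valve lever stands about 45 degrees open; the arm moved nothing else, and the job is handed in (no verdict came back).

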